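# Collapse the flat-topped telescopic board support

### The job

The box frame is finished, so the telescopic board support with the flat round pad is to be collapsed for stowing: push its thin inner tube fully home into the middle tube first, then the middle tube fully home into the outer one. Leave the similar support with the forked head as it stands, and let go of everything at the end.

Things in the scene. Friction and masses are not known exactly. Their poses are not given: they have to be found in the camera images.
- pad_top (a point): Centre of the flat upper face of the round pad (black rubber, 50 mm across, 12 mm high with its washer) that caps the inner tube of the upright support to be collapsed, which is screwed to the bench by a 90 mm square, 12 mm steel plate. It moves down with both tubes: 256 mm above the bench with both fully out, 136 mm fully collapsed. z is up.
- inner_tube (a joint): How far the inner tube (metal, 19 mm diameter) is pushed down into the middle tube, in m: 0 = fully out, 0.060 = fully home (pad resting on the middle tube's collar). Starts at 0 to 0.020. Slides with about 4 N, has no spring and stays where it is left.
- middle_tube (a joint): How far the middle tube (29 mm diameter, black 37 mm collar 12 mm high on top) is pushed down into the fixed outer tube (40 mm diameter, its collar's top 112 mm above the bench), in m: 0 = out, 0.060 = fully home. Starts at 0 to 0.020. Slides with about 12 N, no spring, so pressing down on the pad closes the inner tube first, then this one.
- fork_top (a point): The other support, to be left alone: same plate, tubes and metals, but topped by a black U-shaped fork (64 mm across, two 8 mm prongs rising 30 mm above its seat). This point is the centre of the seat, between the prongs, 216 to 256 mm above the bench. It stands at least 260 mm to the left or right of the pad; its tubes slide just as easily.
Mind the look-alikes: they are no part of the job. What is shaped like the part that bears pad_top but blue or green is not meant.

How it is judged:
By the outcome, as a careful person would: the job done as asked, in the order asked, and still so for the second after the job is handed in, with the robot touching nothing.
It also fails if it takes over 32 s, if anything falls off the work surface, if the arm or the gripper's body presses on something with over 40 N, if the wrist force passes 120 N, or if a joint passes its speed limit or range.

### The arm

A 6-joint arm with a two-finger parallel gripper is mounted at the origin on the work surface. World frame = base frame: x ahead of the robot, y to its left, z up, the work surface at z = 0. Lengths are in mm, angles in rad, forces in N, time in s.
With the tool pointing down it reaches from about 300 to 775 mm from the base axis. Payload 14.6 kg.
Tool frame: the origin (TCP) lies on the centre line of the jaws, within the pads' length; the fingertips stand manip.tcp_to_tips ahead of it and the grasp point (between the pads) lies 5 mm behind it (manip.tcp_to_tips is the distance from the TCP to the fingertips, in mm); z points along the fingers, y is the direction in which the jaws open and shut (so a half turn about z gives the same grasp; the last joint's range is limited). The gripper opens to 94 mm and grips with 3 to 60 N. Pads are 16 mm wide; open, the fingers measure 119 mm over their backs; the gripper's body (75 mm by 177 mm) begins 78 mm behind the grasp point.
Start: joints at [-1.318, 0.3, 1.521, -0, 1.321, -0.067], TCP at [172.9, -522.106, 219.446] pointing down, gripper open.
Joint ranges: [-3.03, 3.03], [-0.79, 2.21], [0.23, 2.52], [-1.04, 4.18], [0, 3.07], [-2.55, 2.55]. Speed limits (rad/s): [2.22, 2.22, 2.57, 3.14, 3.14, 3.14].

### API

Orientations are given as [roll, pitch, yaw] about the fixed x, y, z axes, in that order (R = Rz(yaw) Ry(pitch) Rx(roll)).
In Python, from cell import manip, optics, workorder gives the robot as it stands. The module is installed in compiled form; this text tells all that it offers.
- The arm moves only by the tool jog_arm, never from a script. Its argument "deltas" is text: rows parted by semicolons, each of 5 numbers parted by spaces: the shift along the tool's x, y, z in mm, then the turn about the tool's z in rad, then the finger opening in mm, from 0 to 94. In form: tx ty tz twist grip; .... A call has exactly 10 rows; each row is the pose to reach, as a shift and turn from the pose commanded when the call began, along the tool's axes at that moment; what a row does not reach only later rows make up. A row lasts 1/8 s, in which the tool goes at most 62.5 mm and 10.7 degrees, less where a joint would pass 70% of its speed; a pose out of reach is approached as far as the arm can. A call with a gripper value outside its range is refused whole. The fingers move at their own pace and stop on an object; "squeeze" is the grip in N (left out, the last holds). Time passes only in rows, so rows that repeat a pose let the fingers close, or fill a call up. It gives the time, the measured TCP pose, the force and the opening at its end, in the units of the state.
- manip.read_state(): the state, without advancing time (a new reading comes with each control period).
- optics.camera(name): name is "scene" or "top" or "wrist"; returns (picture, depth): 400x640x3 uint8, red, green, blue; 400x640 float32, mm along the optical axis (not along the pixel's ray), 0 where there is no reading.
- optics.get_calibration(name): a dict with "intrinsics" (3x3 intrinsics, pixels), "R" (3x3) and "t" (3): a world point X has camera coordinates R X + t; the wrist camera has in their place "hand_eye" (4x4, takes a point from camera to tool coordinates, whose origin is the TCP and whose axes are the flange's). Camera axes: x right, y down, z forward; pixel columns grow to the right and rows downward; lengths in mm; the calibration is good to about 2 mm. A picture is of the moment at which its call begins: read the wrist's pose just before it. get_calibration takes no time and is no camera call.
- workorder.sign_off(): hands the job in, once; it reports no verdict.
The state is a dict: "clock": time; "joints": joint angles; "qd": joint speeds; "effort": joint torques, N m; "eef_pos": TCP position; "eef_rot": TCP orientation; "wrist_force": force on the tool from outside, world axes, zero at the start; "moment": the same for the moment, N m; "finger_gap": finger opening in mm.
Only numpy, scipy, OpenCV 4.12 (cv2) and the standard library are available. Lean on these libraries where they do the work, as an engineer would, in place of code of your own. Each camera call takes 0.05 s, during which the arm holds its last target.

## Working session

There is one attempt and no reset: what is moved stays moved. The work goes in short steps, Python scripts to look and compute and a tool call to move; the robot and the scene stay as the last step left them, time stands still between calls to the robot, and variables do not carry over. Pictures are saved under pics/ and viewed, and the job is handed in when it is done.

Besides the shell and the picture viewer there is one more tool, called after "Call:" as name(argument=value, ...) on one line, values as JSON. jog_arm: Moves the arm, as the interface text tells. Its arguments: {"type":"object","properties":{"deltas":{"type":"string"},"squeeze":{"type":"number"}},"required":["deltas"]}

```bash
mkdir -p pics; python3 - <<'E'
from cell import manip, optics, workorder
import cv2,numpy as np
print(manip.read_state(), manip.tcp_to_tips)
for n in("scene","top"):
    p,d=optics.camera(n); cv2.imwrite(f"pics/{n}0.png",p[:,:,::-1]); np.savez(f"{n}0.npz",p=p,d=d)
    print(optics.get_calibration(n))
E
```

```text
{'clock': 0.0, 'joints': array([-1.31759355e+00,  3.00497465e-01,  1.52155821e+00, -1.17659852e-05,
        1.32066810e+00, -6.65907070e-02]), 'qd': array([ 0.00132099,  0.00248421,  0.00263754, -0.00148386, -0.00053482,
       -0.00108507]), 'effort': array([ 1.75725083e-03, -5.31804657e+01, -3.52733374e+01,  7.09113339e-02,
        2.44113745e-02, -1.14838417e-04]), 'eef_pos': array([ 172.84538525, -521.89250495,  218.88152395]), 'eef_rot': array([-3.14046328e+00, -6.38951623e-05,  3.19796365e-01]), 'wrist_force': array([-1.04530915, -0.00781891,  0.45483578]), 'moment': array([ 0.02905322, -0.01516485,  0.01544266]), 'finger_gap': 93.92766824836403} 14.0
{'intrinsics': array([[472.96922395,   0.        , 317.54063042],
       [  0.        , 472.96922395, 202.89635475],
       [  0.        ,   0.        ,   1.        ]]), 'R': array([[ 0.75041693,  0.66081894,  0.01388387],
       [ 0.52759217, -0.58620899, -0.61482154],
       [-0.39814687,  0.46869751, -0.78854405]]), 't': array([-472.06551695, -229.830937  , 1523.96761471])}
{'intrinsics': array([[367.40848083,   0.        , 325.28885485],
       [  0.        , 367.40848083, 200.35528394],
       [  0.        ,   0.        ,   1.        ]]), 'R': array([[-0.01432849, -0.99988456, -0.00505594],
       [-0.98412705,  0.01499683, -0.17683055],
       [ 0.17688596,  0.00244197, -0.98422832]]), 't': array([  7.52469445, 647.20650667, 874.30273987])}
```

View pics/scene0.png

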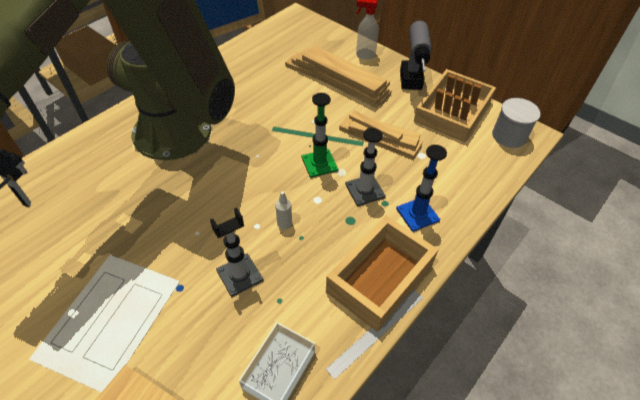

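View pics/top0.png

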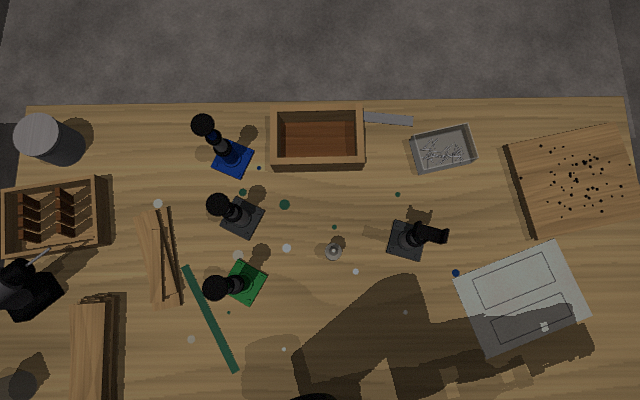

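The target is the grey support: its pad is at about (373,135) in scene and (217,205) in top. The blue and green look-alikes stand on either side of it, and the fork is at about (230,222) in scene. Next I measure them.

```bash
cat >h.py <<'E'
import numpy as np,cv2
from cell import optics
def backproj(n,d,mask):
    c=optics.get_calibration(n);K=c["intrinsics"]
    v,u=np.nonzero(mask&(d>0)); z=d[v,u]
    P=np.c_[(u-K[0,2])/K[0,0]*z,(v-K[1,2])/K[1,1]*z,z]
    return (P-c["t"])@c["R"]
E
python3 - <<'E'
from h import *
for n,rois in(("top",dict(pad=(217,205),blue=(203,125),green=(215,288),fork=(425,235))),("scene",dict(pad=(373,135),blue=(436,153),green=(321,99),fork=(228,225)))):
    f=np.load(n+"0.npz");p,d=f["p"],f["d"]
    for k,(u,v) in rois.items():
        m=np.zeros(d.shape,bool);m[v-22:v+23,u-22:u+23]=1
        m&=p.max(2)<60
        P=backproj(n,d,m)
        zt=np.percentile(P[:,2],97); 
        Q=P[abs(P[:,2]-zt)<7]
        # connected pad face
        print(n,k,len(P),"top z",zt.round(1),"median",np.median(Q,0).round(1),"mid",((Q.min(0)+Q.max(0))/2).round(1),"ext",np.ptp(Q,0).round(0))
E
python3 - <<'E'
import cv2
a=cv2.imread('pics/top0.png')[90:320,150:300];cv2.imwrite('pics/t1.png',cv2.resize(a,None,fx=2.5,fy=2.5))
b=cv2.imread('pics/scene0.png')[80:230,290:460];cv2.imwrite('pics/s1.png',cv2.resize(b,None,fx=4,fy=4))
E
```

```text
top pad 865 top z 229.4 median [612.4 220.3 227.4] mid [612.8 220.8 227. ] ext [47. 49.  9.]
top blue 699 top z 256.2 median [775.8 250.5 254.2] mid [776.8 250.8 254.1] ext [50. 48.  8.]
top green 778 top z 257.2 median [445.1 211.6 255.1] mid [445.8 211.7 254.8] ext [47. 49.  8.]
top fork 1179 top z 249.9 median [ 546.7 -189.9  249.1] mid [ 546.7 -210.6  247.4] ext [44. 64.  9.]
scene pad 292 top z 232.6 median [617.3 219.7 229.3] mid [617.2 219.1 229.6] ext [46. 45.  8.]
scene blue 283 top z 259.1 median [781.7 247.9 256.3] mid [781.6 250.  256.3] ext [44. 46.  7.]
scene green 251 top z 259.5 median [451.6 209.2 257. ] mid [450.7 210.2 257.1] ext [45. 44.  8.]
scene fork 526 top z 251.7 median [ 551.6 -236.4  249.9] mid [ 551.3 -213.   249.9] ext [41. 66.  9.]
```

View pics/t1.png

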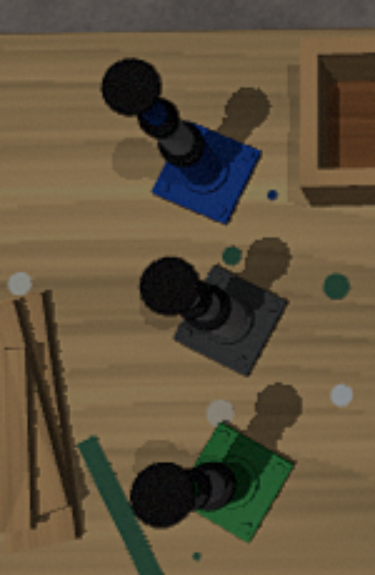

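View pics/s1.png

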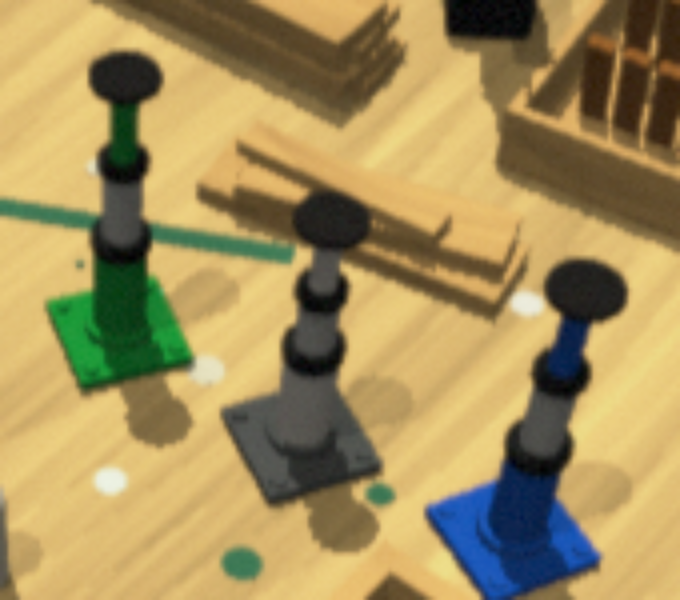

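Call:
jog_arm(deltas="0 0 -50 0 60; 0 0 -100 0 30; 38 -33 -130 0.04 0; 76 -66 -130 0.08 0; 114 -99 -130 0.12 0; 152 -132 -130 0.16 0; 190 -165 -130 0.2 0; 228 -198 -130 0.24 0; 266 -231 -130 0.28 0; 304 -264 -130 0.32 0", squeeze=20)

```text
clock: 1.35
eef_pos: [379.0, -174.3, 349.4]
eef_rot: [-3.142, 0.0, -0.002]
wrist_force: [0.7, -1.1, 0.9]
finger_gap: 0.7
```

Call:
jog_arm(deltas="26 -44 0 0 0; 52 -88 0 0 0; 79 -132 0 0 0; 105 -176 0 0 0; 131 -220 0 0 0; 157 -264 0 0 0; 184 -308 0 0 0; 210 -352 0 0 0; 236 -395 0 0 0; 236 -395 0 0 0")

```text
clock: 2.6
eef_pos: [615.1, 221.5, 346.8]
eef_rot: [3.141, 0.004, 0.003]
wrist_force: [-0.2, 0.2, -0.3]
finger_gap: 0.7
```

```bash
cat > w.py <<'E'
from h import *
import sys
from cell import manip
from scipy.spatial.transform import Rotation as R
def wrist(tag):
    s=manip.read_state();p,d=optics.camera("wrist");cv2.imwrite(f"pics/{tag}.png",p[:,:,::-1]);np.savez(tag+".npz",p=p,d=d)
    c=optics.get_calibration("wrist");K=c["intrinsics"];H=c["hand_eye"]
    v,u=np.nonzero((d>0)&(d<2000));z=d[v,u]
    P=np.c_[(u-K[0,2])/K[0,0]*z,(v-K[1,2])/K[1,1]*z,z]
    P=P@H[:3,:3].T+H[:3,3]
    W=P@R.from_euler("xyz",s["eef_rot"]).as_matrix().T+s["eef_pos"]
    return s,p,u,v,W
E
python3 - <<'E'
from w import *
s,p,u,v,W=wrist("w1");print(s["clock"],s["eef_pos"],s["eef_rot"],s["wrist_force"],s["joints"])
m=(p[v,u].max(1)<60)&(np.hypot(W[:,0]-615,W[:,1]-220)<50)&(W[:,2]>217)&(W[:,2]<245)
Q=W[m];print(len(Q),np.median(Q,0),(Q.min(0)+Q.max(0))/2,np.ptp(Q,axis=0),np.percentile(Q[:,2],[5,50,95]))
E
```

```text
2.6 [615.09007892 221.49154292 346.76839284] [3.14077742e+00 3.53697060e-03 2.55117249e-03] [-0.15777423  0.21233285 -0.25807613] [2.89540789e-01 5.02797367e-01 9.53483676e-01 2.20839827e-04
 1.68893468e+00 1.85781013e+00]
2317 [616.4947486  222.5907636  228.46710782] [614.7954319  222.54277933 226.25950865] [49.10371176 47.69923013  9.10460915] [227.12332274 228.46710782 229.60346119]
```

View pics/w1.png

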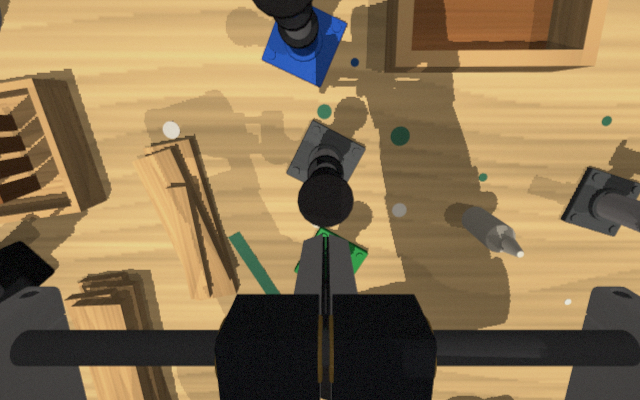

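Pad centre is about (616,222), with its top at about z 229, and all three cameras agree. I'll descend with closed fingers.

Call:
jog_arm(deltas="1 0 35 0 0; 1 0 65 0 0; 1 0 85 0 0; 1 0 95 0 0; 1 0 99 0 0; 1 0 103 0 0; 1 0 107 0 0; 1 0 111 0 0; 1 0 115 0 0; 1 0 119 0 0")

```text
clock: 3.9
eef_pos: [615.7, 219.0, 230.5]
eef_rot: [-3.141, -0.001, -0.0]
wrist_force: [-0.4, -0.4, 2.7]
finger_gap: 0.5
```

Call:
jog_arm(deltas="0 0 4 0 0; 0 0 8 0 0; 0 0 12 0 0; 0 0 16 0 0; 0 0 20 0 0; 0 0 24 0 0; 0 0 28 0 0; 0 0 32 0 0; 0 0 36 0 0; 0 0 40 0 0")

```text
clock: 5.15
eef_pos: [615.7, 219.0, 190.9]
eef_rot: [-3.141, -0.001, -0.0]
wrist_force: [-0.0, -2.0, 10.9]
finger_gap: 0.4
```

```bash
python3 - <<'E'
from h import *
from cell import manip
p,d=optics.camera("scene");cv2.imwrite("pics/s2.png",cv2.resize(p[50:250,240:480,::-1],None,fx=3,fy=3))
s=manip.read_state();print(s["eef_pos"],s["wrist_force"])
E
```

```text
[615.63831403 219.00500281 190.49519328] [ 2.66687251 -0.86985722  7.22211405]
```

View pics/s2.png

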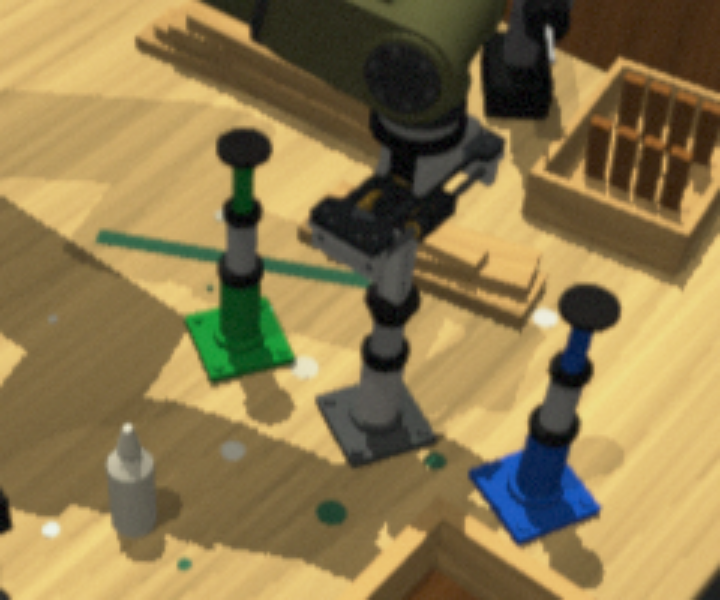

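The inner tube looks home: the pad sits on the collar at about (390,300), and the force has risen to about 11 N, which matches the middle tube sliding. I'll keep going.

Call:
jog_arm(deltas="0 0 4 0 0; 0 0 8 0 0; 0 0 12 0 0; 0 0 16 0 0; 0 0 20 0 0; 0 0 24 0 0; 0 0 28 0 0; 0 0 32 0 0; 0 0 35 0 0; 0 0 37 0 0")

```text
clock: 6.45
eef_pos: [615.7, 219.0, 154.2]
eef_rot: [-3.141, -0.001, -0.0]
wrist_force: [-0.1, -1.7, 11.2]
finger_gap: 0.5
```

Call:
jog_arm(deltas="0 0 0.5 0 0; 0 0 1 0 0; 0 0 1.5 0 0; 0 0 2 0 0; 0 0 2.5 0 0; 0 0 3 0 0; 0 0 3.5 0 0; 0 0 4 0 0; 0 0 4 0 0; 0 0 4 0 0")

```text
clock: 7.7
eef_pos: [615.7, 219.1, 150.2]
eef_rot: [-3.141, -0.001, -0.0]
wrist_force: [-1.1, -2.4, 10.3]
finger_gap: 0.3
```

Call:
jog_arm(deltas="0 0 0.3 0 0; 0 0 0.6 0 0; 0 0 0.9 0 0; 0 0 1.2 0 0; 0 0 1.5 0 0; 0 0 1.5 0 0; 0 0 1.5 0 0; 0 0 1.5 0 0; 0 0 1.5 0 0; 0 0 1.5 0 0")

```text
clock: 8.95
eef_pos: [615.8, 219.1, 150.0]
eef_rot: [-3.141, -0.002, -0.0]
wrist_force: [-4.5, -2.7, 20.5]
finger_gap: 0.6
```

The tool has stopped at 150.0 while the force rises, which is the end stop. I'll press slightly more to confirm, then retract.

Call:
jog_arm(deltas="0 0 0.3 0 0; 0 0 0.6 0 0; 0 0 0.9 0 0; 0 0 1 0 0; 0 0 1 0 0; 0 0 1 0 0; 0 0 1 0 0; 0 0 1 0 0; 0 0 1 0 0; 0 0 1 0 0")

```text
clock: 10.2
eef_pos: [615.9, 219.1, 150.0]
eef_rot: [-3.141, -0.003, -0.0]
wrist_force: [-8.1, -3.9, 26.1]
finger_gap: 0.5
```

Call:
jog_arm(deltas="0 0 -2 0 0; 0 0 -5 0 0; 0 0 -15 0 0; 0 0 -40 0 0; 0 0 -80 0 0; 0 0 -120 0 0; 0 0 -160 0 0; 0 0 -200 0 0; 0 0 -200 0 0; 0 0 -200 0 0")

```text
clock: 11.45
eef_pos: [615.3, 219.0, 346.0]
eef_rot: [3.141, 0.002, -0.0]
wrist_force: [0.2, 0.0, -1.2]
finger_gap: 0.6
```

```bash
python3 - <<'E'
from w import *
s,p,u,v,W=wrist("w2");print(s["clock"],s["eef_pos"],s["wrist_force"])
m=(p[v,u].max(1)<60)&(np.hypot(W[:,0]-615,W[:,1]-221)<40)&(W[:,2]>80)&(W[:,2]<245)
Q=W[m];print(len(Q),np.median(Q,0),np.percentile(Q[:,2],[5,25,50,75,95]))
p,d=optics.camera("scene");cv2.imwrite("pics/s3.png",cv2.resize(p[50:300,200:480,::-1],None,fx=2.4,fy=2.4))
for k,(a,b) in dict(fork=(228,225)).items():
    mm=np.zeros(d.shape,bool);mm[b-22:b+23,a-22:a+23]=1;mm&=p.max(2)<60
    P=backproj("scene",d,mm);print(k,np.percentile(P[:,2],97))
E
```

```text
11.45 [615.32956757 219.03852024 345.97042446] [ 0.24274799  0.01806301 -1.16208142]
1427 [616.39610944 222.49758944 135.15978133] [133.45811576 134.58584312 135.15978133 135.71380211 136.45182505]
fork 251.50397308625097
```

View pics/s3.png

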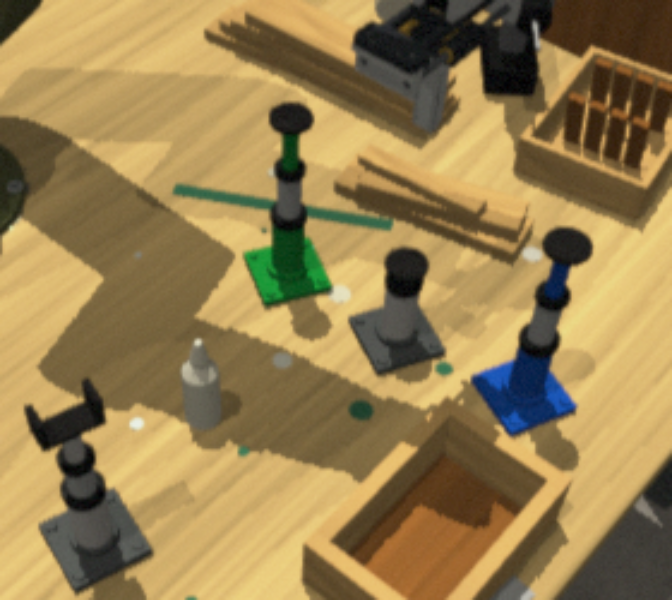

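The picture shows the target fully collapsed, with pad, collar and collar stacked at about (405,265). The fork and the coloured look-alikes are unchanged, and the arm is clear.

```bash
python3 -c "
from cell import workorder
print(workorder.sign_off())"
```

```text
the job is handed in; nothing more can be done
None
```

The support with the round pad is fully collapsed, and I've handed the job in at about 11.5 s of the 32 s allowed. I pressed down on the pad with the closed fingertips.

- **Order:** the inner tube slid first at about 3 N. The force then rose to about 11 N as the middle tube followed, and a picture taken partway showed the pad already on the middle tube's collar.
- **Fully home:** the tool stopped at TCP z 150.0 mm, which puts the pad at 136 mm. It stayed there while the force rose from about 10 N to 26 N, so it was on the end stop. That was the highest force reported after any move.
- **Last checks:** after the arm lifted clear, the wrist camera read the pad top at about 135 mm (136 expected, calibration good to about 2 mm). The fork's top still read 251.5 mm, against 251.7 mm at the start. The blue and green supports looked unchanged in the last picture, and the arm was about 200 mm above the pad, touching nothing.
- **Disagreements:** the tool pressed about 3 mm off the pad's measured centre in y, still well within the pad. No check failed.

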